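# Unlatch the finished slide cassette and hold it over the drip tray

## Task

One of the two white staining docks holds the orange slide cassette, which is ready: pinch its two yellow side catches together to unlatch it, lift it straight up out of the dock, carry it level to the steel drip tray, and finish while still holding it by the pinched catches above the middle of the tray, its underside about 10 cm above the bench. Leave the blue cassette, the beaker, the bottle and the tube rack where they are.

Things in the scene. Friction and masses are not known exactly. Their poses are not given: they have to be found in the camera images.
- cassette_grip (a point): Orange slide cassette: point midway between its two upright yellow catch tabs, 62 mm above its underside, where to pinch. x along its length, y from right to left catch, z up. Tabs: 26 mm wide (x), 4 mm thick, tops 82 mm above the underside and 50 mm above the dock's top; outer faces 56 mm apart at rest, 40 mm fully pinched. Free space beside them for fingers; orange stop block between.
- cassette_foot (a point): Centre of the underside of the orange cassette (90 mm long in x, 57 mm wide, about 0.2 kg with its glass slides); same axes, 62 mm below cassette_grip. When latched it lies on the floor of its dock, 12 mm above the bench. The orange stop block is 22 by 31 mm, its top 78 mm above the underside.
- cassette_left (a joint): Travel of the orange cassette's catch on its +y side in m: 0 sprung out (latched), 0.008 pushed fully in against its stop. The spring needs 2 N at the start, 5 N fully in. Its tooth is 3 mm under the dock's lip (up to 4.5 mm if the cassette sits to one side), so beyond 0.005 it is free.
- cassette_right (a joint): The same for the orange cassette's catch on its -y side; grows as it is pushed in.
- dock: The white staining dock with grey lips that holds the orange cassette, fixed to the bench: 110 mm (x) by 84 mm (y), 44 mm high; origin at the centre of its underside, its axes as the cassette's. The cassette has about 1.5 mm of play in it sideways and 2 mm upward while latched.
- spare_dock: The identical dock that holds the blue cassette, fixed; origin at the centre of its underside.
- tray: Shallow open steel drip tray fixed on the bench, 100 mm (x) by 120 mm (y), rim 15 mm high; origin at the centre of its underside, on the bench.
- spare_grip (a point): The same grip point of the blue cassette, of the same shape as the orange one, latched in the other dock; leave alone.
- beaker: Empty glass beaker, 66 mm wide, 85 mm high, loose; origin at the centre of its underside; leave alone.
- bottle: White plastic bottle, 34 mm wide, 70 mm high, loose; origin at the centre of its underside; leave alone.
- tube_rack: Orange rack with blue-capped tubes, 80 by 140 mm, 54 mm high, loose; origin at the centre of its underside; leave alone.
Mind the look-alikes: they are no part of the job. Leave any turquoise look-alike of the part that bears cassette_grip alone. Leave any green look-alike of the dock alone.

How it is judged:
By the outcome, as a careful person would: the job done as asked, in the order asked, and still so for the second after the job is handed in, while the arm keeps its last pose, push and grip.
It also fails if it takes over 42 s, if anything falls off the work surface, if the arm or the gripper's body presses on something with over 40 N, if the wrist force passes 120 N, or if a joint passes its speed limit or range.

## Robot

A 6-joint arm with a two-finger parallel gripper is mounted at the origin on the work surface. World frame = base frame: x ahead of the robot, y to its left, z up, the work surface at z = 0. Lengths are in mm, angles in rad, forces in N, time in s.
With the tool pointing down it reaches from about 350 to 875 mm from the base axis. Payload 4.2 kg.
Tool frame: the origin (TCP) lies midway between the tips of the shut fingers; the grasp point (between the pads) lies 19 mm behind it; z points along the fingers, y is the line along which they close (so a half turn about z gives the same grasp; the last joint's range is limited). The gripper opens to 85 mm and grips with 20 to 120 N. Pads are 22 mm wide; open, the fingers measure 114 mm over their backs; the gripper's body (76 mm by 85 mm) begins 54 mm behind the grasp point. The pads swing forward as they close: fully open they stand 13 mm farther back than shut.
Start: joints at [1.359, 0.385, 0.008, 0, -1.194, -0.259], TCP at [283.466, 556.998, 231.312] pointing down, gripper open.
Joint ranges: [-3.14, 3.14], [-1.21, 2.06], [-1.07, 1.41], [-3.16, 2.05], [-2.99, -0.16], [-3.1, 3.1]. Speed limits (rad/s): [2.79, 2.79, 3.14, 3.14, 3.14, 3.14].

## Interface

Orientations are given as a unit quaternion [x, y, z, w].
In Python, from bench import read_state, get_image, job_done gives the robot as it stands.
- The arm moves only by the tool servo_tool, never from a script. Its arguments are lists of equal length, an entry for each row: "rotation": the turn, a rotation vector about the world's x, y, z scaled (see below), a list of three; "slide": the shift along the world's x, y, z scaled (see below), a list of three; "grip": the opening, from -1 (shut) to 1 (fully open). In form: {"rotation": [[rx, ry, rz], ...], "slide": [[tx, ty, tz], ...], "grip": [grip, ...]}. A call has 1 to 8 rows; each row is the pose to reach, as a shift and turn from the pose commanded when the call began, turning the shorter way round; what a row does not reach only later rows make up. The controller multiplies each number of a shift by 0.2 m and each number of a turn by 360 degrees. A row lasts 1/8 s, in which the tool goes at most 62.5 mm and 10.7 degrees, less where a joint would pass 70% of its speed; a pose out of reach is approached as far as the arm can. A call with a number of a shift or a turn outside -1 to 1 is refused whole. A call with a gripper value outside its range is refused whole. The fingers move at their own pace and stop on an object; the grip force is fixed at half the most. Time passes only in rows, so rows that repeat a pose let the fingers close. It gives the time, the measured TCP pose, the force, the opening and the grip force at its end, in the units of the state.
- read_state(): the state, without advancing time (a new reading comes with each control period).
- get_image(name): name is "scene" or "side" or "wrist"; returns a dict with "image" (400x640x3 uint8, red, green, blue), "depth" (400x640 float32, mm along the optical axis (not along the pixel's ray), 0 where there is no reading), "camera_matrix" (3x3 intrinsics, pixels), "rvec" (rotation vector, rad) and "tvec" (3), from world to camera coordinates, as OpenCV has them; the wrist camera has in their place "hand_eye" (4x4, takes a point from camera to tool coordinates, whose origin is the TCP and whose axes are the flange's). Camera axes: x right, y down, z forward; pixel columns grow to the right and rows downward; lengths in mm; the calibration is good to about 2 mm. A picture is of the moment at which its call begins: read the wrist's pose just before it.
- job_done(): hands the job in; it is judged then, once.
The state is a dict: "clock": time; "joints": joint angles; "joint_vel": joint speeds; "joint_efforts": joint torques, N m; "position": TCP position; "ee_rot": TCP orientation; "contact_force": force on the tool from outside, world axes, zero at the start; "wrist_torque": the same for the moment, N m; "gripper_width": finger opening in mm; "grasp_force": force on a finger pad.
Only numpy, scipy, OpenCV 4.12 (cv2) and the standard library are available. Lean on these libraries where they do the work, as an engineer would, in place of code of your own. Each camera call takes 0.05 s, during which the arm holds its last target. There are 200 camera calls.

## Working session

There is one attempt and no reset: what is moved stays moved. The work goes in short steps, Python scripts to look and compute and a tool call to move; the robot and the scene stay as the last step left them, time stands still between calls to the robot, and variables do not carry over. Pictures are saved under pics/ and viewed, at most 10 in all, crops included, and the job is handed in when it is done.

Besides the shell and the picture viewer there is one more tool, called after "Call:" as a command line: name --argument value ..., lists and objects as JSON in quotes. servo_tool: Moves the arm, as the interface text tells. Shifts and turns lie within -1 to 1; 1 stands for 0.2 m of shift or 360 degrees of turn. Its arguments: {"type":"object","properties":{"rotation":{"type":"array","items":{"type":"array","items":{"type":"number","minimum":-1,"maximum":1}}},"slide":{"type":"array","items":{"type":"array","items":{"type":"number","minimum":-1,"maximum":1}}},"grip":{"type":"array","items":{"type":"number"}}},"required":["rotation","slide","grip"]}

```bash
mkdir -p pics
cat > h.py <<'E'
import numpy as np, cv2
from bench import read_state, get_image, job_done
def save(n,im): cv2.imwrite('pics/'+n,cv2.cvtColor(im,cv2.COLOR_RGB2BGR))
def cloud(d, st=None):
    K=d['camera_matrix'];Z=d['depth'];v,u=np.mgrid[:400,:640]
    P=np.stack([(u-K[0,2])/K[0,0]*Z,(v-K[1,2])/K[1,1]*Z,Z],-1)
    if 'hand_eye' in d:
        from scipy.spatial.transform import Rotation as R
        T=np.array(d['hand_eye']); P=P@T[:3,:3].T+T[:3,3]
        return P@R.from_quat(st['ee_rot']).as_matrix().T+np.array(st['position'])
    Rm=cv2.Rodrigues(np.array(d['rvec'],float))[0]
    return (P-np.array(d['tvec']).ravel())@Rm
E
python3 - <<'E'
from h import *
import pickle
s=read_state();print(s)
D={}
for n in('scene','side'):
    d=get_image(n);D[n]=d;save(n+'0.png',d['image'])
pickle.dump(D,open('D.pkl','wb'))
E
```

```text
{'clock': 0.0, 'joints': array([ 1.35858823e+00,  3.85578912e-01,  6.62597149e-03, -5.11942882e-04,
       -1.19396783e+00, -2.58608536e-01]), 'joint_vel': array([ 0.00052863,  0.00168123,  0.00018584,  0.00154227, -0.00075798,
       -0.00026674]), 'joint_efforts': array([-1.69579966e-04, -3.92292094e+01,  1.88401544e+01,  4.18625146e+00,
       -4.69053703e-03,  1.02786046e-05]), 'position': array([283.22079647, 556.49965374, 230.20620606]), 'ee_rot': array([ 9.72396578e-01, -2.33331758e-01, -2.13205740e-04,  1.06745609e-03]), 'contact_force': array([ 0.06438603, -0.58836527,  0.19292932]), 'wrist_torque': array([-0.00188362, -0.03745498, -0.04993626]), 'grasp_force': 0.0, 'gripper_width': 85.25293399190801}
```

View pics/scene0.png

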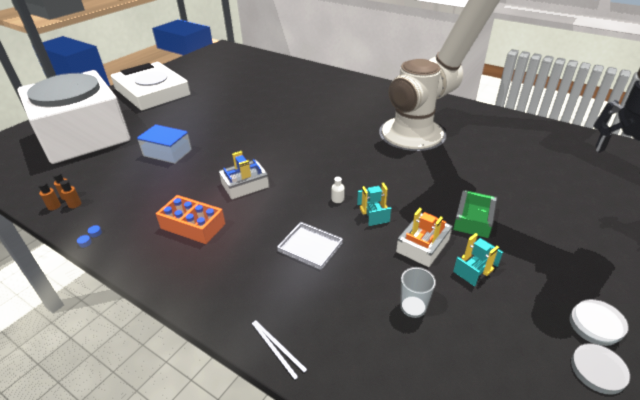

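View pics/side0.png

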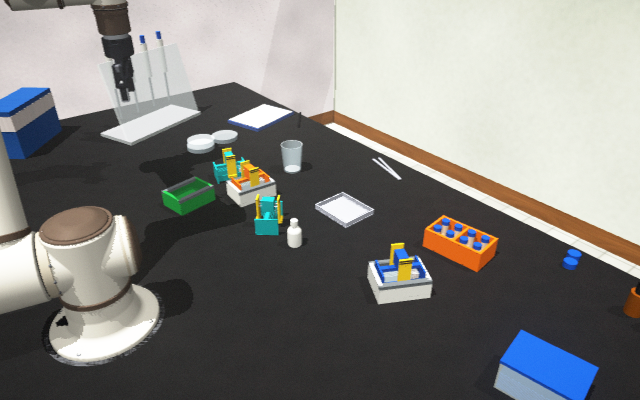

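Scene view:
- The orange cassette is in a white dock with grey lips at (424,237), or (250,185) in the side view.
- The turquoise look-alikes are at (375,203) and (478,260), the green dock at (476,213), and the blue cassette in the spare dock at (243,175).
- The tray is at (310,245), the beaker at (415,292), the bottle at (338,190) and the orange tube rack at (190,218).

The white dock at (424,237) fits the description, since it is the only one holding an orange cassette with yellow tabs. I'll confirm it in a crop and measure.

Run:
```python
from h import *
import pickle
D=pickle.load(open('D.pkl','rb'))
c=np.hstack([cv2.resize(D['scene']['image'][180:310,350:510],(400,325),interpolation=cv2.INTER_CUBIC),cv2.resize(D['side']['image'][135:265,180:340],(400,325),interpolation=cv2.INTER_CUBIC)])
save('crop0.png',c)
def yl(d,box):
    P=cloud(d);h=cv2.cvtColor(d['image'],cv2.COLOR_RGB2HSV)
    x0,x1,y0,y1=box
    m=np.zeros((400,640),bool);m[y0:y1,x0:x1]=True
    return P,h,m&(d['depth']>0)
for n,bx in(('scene',(395,455,200,265)),('side',(222,280,155,210))):
    P,h,m=yl(D[n],bx)
    y=m&(h[...,0]>=19)&(h[...,0]<=30)&(h[...,1]>150)&(h[...,2]>90)
    k,l,st,ce=cv2.connectedComponentsWithStats(y.astype(np.uint8))
    for i in range(1,k):
        if st[i,4]>8:
            q=P[l==i];top=q[q[:,2]>q[:,2].max()-12]
            print(n,'yellow',st[i],np.median(q,0).round(),'top',top.mean(0).round(1),len(top),q[:,2].max().round())
    o=m&(h[...,0]>=5)&(h[...,0]<=16)&(h[...,1]>150)&(h[...,2]>90)
    q=P[o];t=q[q[:,2]>80];print(n,'orange',len(q),q.mean(0).round(),'top',t.mean(0).round(1) if len(t) else 0,q[:,2].max())
    w=m&(h[...,1]<70)&(P[...,2]>38)&(P[...,2]<50)
    q=P[w];print(n,'lip',len(q),cv2.minAreaRect(q[:,:2].astype(np.float32)))
for n,bx in(('scene',(270,350,215,275)),('side',(308,380,185,232))):
    P,h,m=yl(D[n],bx);w=m&(h[...,2]>110)&(h[...,1]<70)&(P[...,2]>0)&(P[...,2]<25)
    k,l,st,ce=cv2.connectedComponentsWithStats(w.astype(np.uint8));i=1+st[1:,4].argmax()
    q=P[l==i];print(n,'tray',st[i],cv2.minAreaRect(q[:,:2].astype(np.float32)))
for nm,bx in(('bottle',(328,347,176,205)),('beaker',(398,437,268,317)),('turq1',(355,393,180,227)),('turq2',(452,505,232,285)),('green',(452,500,190,238))):
    P,h,m=yl(D['scene'],bx);q=P[m&(P[...,2]>12)];print(nm,np.percentile(q,[2,50,98],axis=0).round().tolist())
```

```text
scene yellow [411 208  11  27 100] [480. 219.  60.] top [478.1 218.1  90. ] 25 95.0
scene yellow [421 213  14   9  58] [476. 243.  89.] top [475.6 243.6  89.2] 58 92.0
scene yellow [432 216  11  26  96] [479. 271.  66.] top [479.9 270.5  90.3] 26 95.0
scene yellow [417 233   6   6  16] [509. 243.  58.] top [508.8 242.4  57.3] 16 58.0
scene orange 355 [480. 246.  56.] top [484.1 247.3  85.2] 91.361082544564
scene lip 480 ((476.53961181640625, 243.6083221435547), (84.4905014038086, 115.10965728759766), 86.96366119384766)
side yellow [223 155   2   8   9] [475. 403.  49.] top [473.7 401.5  58.5] 4 62.0
side yellow [227 155  10  23 174] [471. 348.  48.] top [471.  347.2  77.5] 25 83.0
side yellow [241 160  24  27 249] [471. 220.  76.] top [472.2 244.2  90. ] 97 95.0
side yellow [234 179   9   3  10] [435. 246.  59.] top [436.6 246.8  58.8] 10 60.0
side yellow [255 194   5  16  47] [409. 100.  67.] top [410.7 102.   77.7] 20 83.0
side yellow [277 195   3  15  34] [450.  67.  73.] top [449.8  67.8  79.9] 18 84.0
side orange 186 [472. 246.  56.] top [461.9 238.3  85.9] 91.2626945510648
side lip 307 ((472.0361633300781, 244.70724487304688), (90.03661346435547, 112.84872436523438), 87.16636657714844)
scene tray [ 277  222   65   48 1758] ((617.6698608398438, 13.1136474609375), (119.1273193359375, 133.425048828125), 2.971863031387329)
side tray [ 315  192   59   36 1193] ((628.0416259765625, 28.598495483398438), (122.99594116210938, 142.45266723632812), 4.066296100616455)
bottle [[430.0, -34.0, 14.0], [446.0, -16.0, 41.0], [455.0, -5.0, 71.0]]
beaker [[624.0, 270.0, 16.0], [659.0, 300.0, 59.0], [685.0, 329.0, 85.0]]
turq1 [[411.0, 38.0, 13.0], [448.0, 95.0, 43.0], [483.0, 134.0, 81.0]]
turq2 [[444.0, 338.0, 13.0], [492.0, 373.0, 43.0], [531.0, 409.0, 81.0]]
green [[268.0, 271.0, 12.0], [338.0, 318.0, 36.0], [386.0, 363.0, 46.0]]
```

View pics/crop0.png

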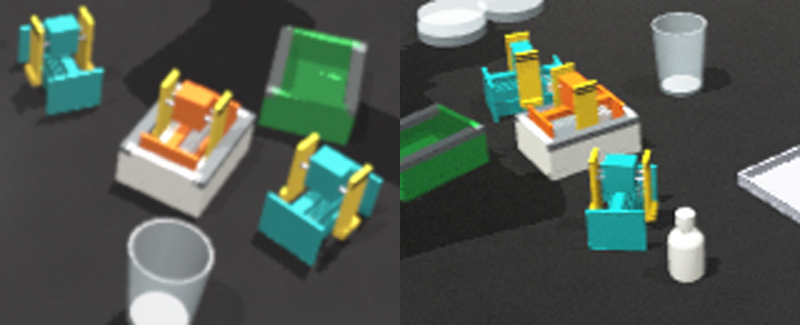

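The crop confirms it. The orange cassette with yellow tabs sits in the white, grey-lipped dock, and both turquoise ones stand loose beside it. It is at about (477,245) with a yaw of about -2.5°. I'm moving above it now.

Call:
servo_tool --rotation '[[0, 0, 0.017], [0, 0, 0.034], [0, 0, 0.051], [0, 0, 0.068], [0, 0, 0.068]]' --slide '[[0.1, -0.16, 0], [0.25, -0.4, 0], [0.4, -0.64, 0], [0.5, -0.8, 0], [0.5, -0.8, 0]]' --grip '[1, 1, 1, 1, 1]'

```text
clock: 0.72
position: [384.3, 394.8, 231.2]
ee_rot: [1.0, -0.024, -0.0, 0.0]
contact_force: [-0.6, 0.1, -0.2]
gripper_width: 84.9
grasp_force: 0.0
```

Call:
servo_tool --rotation '[[0, 0, 0], [0, 0, 0], [0, 0, 0], [0, 0, 0], [0, 0, 0], [0, 0, 0]]' --slide '[[0.12, -0.18, 0], [0.26, -0.4, 0], [0.4, -0.65, 0], [0.47, -0.76, 0], [0.47, -0.76, 0], [0.47, -0.76, 0]]' --grip '[1, 1, 1, 1, 1, 1]'

```text
clock: 1.48
position: [477.2, 246.0, 231.1]
ee_rot: [1.0, -0.022, -0.0, -0.0]
contact_force: [0.0, -0.3, -0.6]
gripper_width: 85.0
grasp_force: 0.0
```

Run:
```python
from h import *
import pickle
s=read_state();d=get_image('wrist');pickle.dump((s,d),open('W1.pkl','wb'));save('w1.png',d['image'])
print(s['position'],s['ee_rot'],s['joints'],d['hand_eye'])
P=cloud(d,s);h=cv2.cvtColor(d['image'],cv2.COLOR_RGB2HSV)
y=(h[...,0]>=19)&(h[...,0]<=30)&(h[...,1]>150)&(h[...,2]>90)&(d['depth']>0)
k,l,st,ce=cv2.connectedComponentsWithStats(y.astype(np.uint8))
for i in range(1,k):
    if st[i,4]>60:
        q=P[l==i];print(st[i],q.mean(0).round(1),q.min(0).round(),q.max(0).round())
```

```text
[477.16846539 245.97037194 231.05816513] [ 9.99767095e-01 -2.15808340e-02 -1.42538511e-04 -4.58264428e-05] [ 7.78050275e-01  2.35231334e-01 -2.08652004e-01 -2.97081039e-04
 -1.12704597e+00  7.49708596e-01] [[ 5.26382251e-04 -9.55075251e-01 -2.96362933e-01  7.63268168e+01]
 [ 9.99999850e-01  4.56966572e-04  3.03495135e-04  1.18125267e+00]
 [-1.54432739e-04 -2.96363048e-01  9.55075348e-01 -1.44297059e+02]
 [ 0.00000000e+00  0.00000000e+00  0.00000000e+00  1.00000000e+00]]
[182 160  28  32 304] [492.3 394.4  60.5] [475. 391.  17.] [501. 400.  85.]
[233 169  21  30 218] [475.2 344.9  48.4] [461. 338.  17.] [486. 349.  82.]
[301 168   6  34 125] [480.3 268.2  87.6] [465. 266.  37.] [489. 272.  98.]
[348 168   7  35 154] [476.8 217.4  85.8] [461. 215.  41.] [486. 219.  98.]
[454 176  36  29 218] [457.9  73.4  46.8] [445.  56.   2.] [465.  79.  85.]
[423 208  39  35 249] [414.5 105.9  51.9] [361.  53.   0.] [424. 115.  85.]
```

View pics/w1.png

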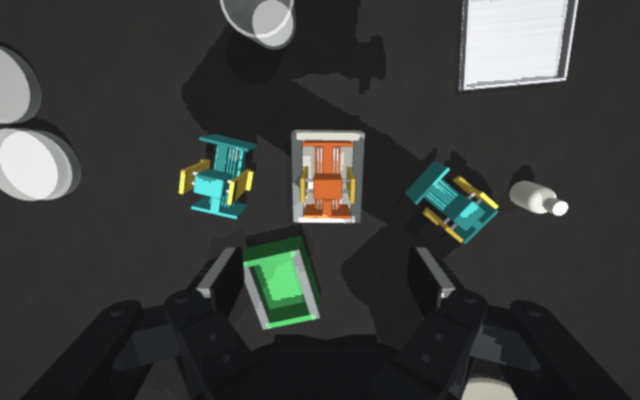

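The wrist view shows the orange cassette in its dock at (328,178), with tabs at (304,185) and (352,185). The tray is at upper right (518,42). I'll descend partway for the fine measurement.

Call:
servo_tool --rotation '[[0, 0, 0], [0, 0, 0], [0, 0, 0], [0, 0, 0]]' --slide '[[0, -0.005, -0.15], [0, -0.01, -0.35], [0, -0.01, -0.45], [0, -0.01, -0.45]]' --grip '[1, 1, 1, 1]'

```text
clock: 2.02
position: [476.2, 243.4, 139.8]
ee_rot: [1.0, -0.021, -0.001, 0.001]
contact_force: [1.4, 1.1, 0.1]
gripper_width: 85.4
grasp_force: 0.0
```

```bash
cat > m.py <<'E'
from h import *
import sys
from scipy.spatial.transform import Rotation as R
def ray(s,d,px,z):
    K=d['camera_matrix'];px=np.atleast_2d(np.array(px,float))
    r=np.c_[(px[:,0]-K[0,2])/K[0,0],(px[:,1]-K[1,2])/K[1,1],np.ones(len(px))]
    T=np.array(d['hand_eye']);Q=R.from_quat(s['ee_rot']).as_matrix()
    o=Q@T[:3,3]+s['position'];r=r@(Q@T[:3,:3]).T
    return (o+r*((z-o[2])/r[:,2])[:,None])[:,:2]
def run(s,d,ymax=400):
    P=cloud(d,s);h=cv2.cvtColor(d['image'],cv2.COLOR_RGB2HSV);g=d['depth']>0
    near=g&(abs(P[...,0]-477)<62)&(abs(P[...,1]-244)<50)
    y=near&(h[...,0]>=19)&(h[...,0]<=30)&(h[...,1]>150)&(h[...,2]>90)
    k,l,st,ce=cv2.connectedComponentsWithStats(y.astype(np.uint8))
    for i in range(1,k):
        if st[i,4]>60:
            q=P[(l==i)&(P[...,2]>85)];print('tab',st[i],np.percentile(q,[2,50,98],axis=0).round(1).tolist())
            # top face: rays of the top pixels on plane 94
    o=near&(h[...,0]>=5)&(h[...,0]<=16)&(h[...,1]>150)&(P[...,2]>83)
    v,u=np.nonzero(o);print('block',len(u),cv2.minAreaRect(ray(s,d,np.c_[u,v],90).astype(np.float32)))
    w=near&(h[...,1]<70)&(P[...,2]>38)&(P[...,2]<50)
    v,u=np.nonzero(w)
    if len(u):print('lip',len(u),cv2.minAreaRect(ray(s,d,np.c_[u,v],44).astype(np.float32)))
E
python3 - <<'E'
from m import *
import pickle
s1,d1=pickle.load(open('W1.pkl','rb'));print('W1');run(s1,d1)
h=cv2.cvtColor(d1['image'],cv2.COLOR_RGB2HSV)
s=read_state();d=get_image('wrist');pickle.dump((s,d),open('W2.pkl','wb'));save('w2.png',d['image'])
print('W2',s['position'],s['ee_rot']);run(s,d)
E
```

```text
W1
tab [301 168   6  34 125] [[465.0, 266.3, 87.3], [478.1, 268.4, 95.8], [488.7, 270.5, 97.3]]
tab [348 168   7  35 154] [[462.0, 215.1, 86.3], [474.9, 217.3, 95.4], [486.2, 219.1, 97.0]]
block 580 ((475.758056640625, 242.53688049316406), (28.56507682800293, 22.8443660736084), 87.5557632446289)
lip 2271 ((474.1002197265625, 242.7410125732422), (84.4342041015625, 111.17085266113281), 86.94729614257812)
W2 [476.18479855 243.39431886 139.7682663 ] [ 0.99977837 -0.02095872 -0.00144611  0.00135716]
tab [285 185  13  54 377] [[464.6, 266.2, 86.8], [478.3, 268.2, 95.6], [488.9, 270.8, 96.8]]
tab [351 185  13  55 400] [[461.7, 214.9, 86.0], [475.4, 217.2, 95.5], [486.2, 219.3, 96.9]]
block 1211 ((475.6064147949219, 242.77584838867188), (30.06281852722168, 24.43537712097168), 86.3287124633789)
lip 3818 ((474.1200866699219, 242.76548767089844), (84.63529968261719, 111.64989471435547), 86.9366683959961)
```

View pics/w2.png

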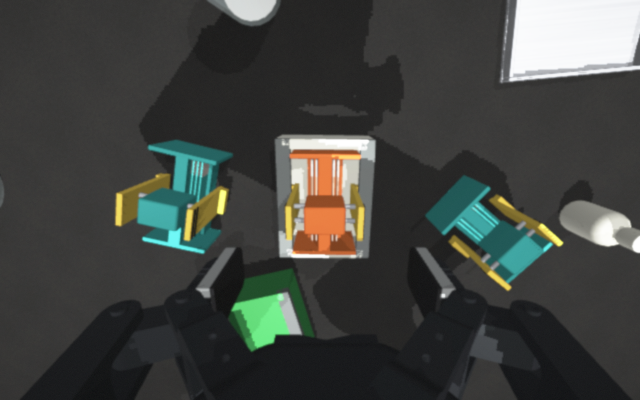

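The wrist view shows tabs at (291,212) and (357,212), and pads at about (238,260) and (410,260). I'll check that the fingers are symmetric in the camera frame so any hand-eye bias cancels.

Run:
```python
from m import *
import pickle
for f in('W1.pkl','W2.pkl'):
    s,d=pickle.load(open(f,'rb'))
    K=d['camera_matrix'];print(K[0],K[1,2])
    T=np.array(d['hand_eye']);Z=d['depth'];v,u=np.mgrid[:400,:640]
    P=np.stack([(u-K[0,2])/K[0,0]*Z,(v-K[1,2])/K[1,1]*Z,Z],-1)@T[:3,:3].T+T[:3,3]
    m=(Z>0)&(P[...,2]>-45)&(P[...,2]<10)&(abs(P[...,1])<70)&(P[...,0]<20)&(abs(P[...,1])>30)
    for sg in(-1,1):
        q=P[m&(P[...,1]*sg>0)];uu=u[m&(P[...,1]*sg>0)]
        print(sg,len(q),np.percentile(q,[1,10,50,90,99],axis=0).round(1).tolist(),uu.min(),uu.max())
```

```text
[281.31965081   0.         325.3494815 ] 197.61991851088774
-1 1665 [[-9.7, -54.6, -44.8], [-5.9, -52.2, -42.8], [7.6, -41.6, -33.3], [11.9, -41.2, -20.8], [12.4, -41.0, -15.9]] 189 244
1 1662 [[-9.6, 43.6, -44.7], [-5.9, 43.8, -42.6], [7.6, 44.2, -33.1], [12.0, 54.8, -20.7], [12.5, 57.3, -15.8]] 407 462
[281.31965081   0.         325.3494815 ] 197.61991851088774
-1 1676 [[-9.7, -54.7, -44.8], [-5.8, -52.3, -42.9], [7.5, -41.6, -33.3], [12.0, -41.2, -20.8], [12.4, -41.0, -15.7]] 189 244
1 1668 [[-9.5, 43.5, -44.7], [-6.0, 43.8, -42.8], [7.6, 44.2, -33.3], [12.0, 54.8, -20.9], [12.5, 57.3, -15.8]] 407 461
```

The pads read +1.3 mm off-centre in the camera frame. Corrected, the cassette is at about (474.5, 244.1) with a yaw of -3°. Descending to grasp height.

Call:
servo_tool --rotation '[[0, 0, -0.0015], [0, 0, -0.0015], [0, 0, -0.0015], [0, 0, -0.0015], [0, 0, -0.0015], [0, 0, -0.0015]]' --slide '[[-0.008, 0.004, -0.1], [-0.008, 0.004, -0.25], [-0.008, 0.004, -0.37], [-0.008, 0.004, -0.44], [-0.008, 0.004, -0.44], [-0.008, 0.004, -0.44]]' --grip '[1, 1, 1, 1, 1, 1]'

```text
clock: 2.82
position: [476.6, 244.6, 54.5]
ee_rot: [1.0, -0.026, 0.001, -0.001]
contact_force: [-1.3, -0.7, 0.8]
gripper_width: 85.3
grasp_force: 0.0
```

Run:
```python
from m import *
s=read_state();print(s['position'],R.from_quat(s['ee_rot']).as_rotvec(degrees=True),s['contact_force'],s['joint_vel'].round(3))
d=get_image('wrist');s=read_state();print(s['position'])
K=d['camera_matrix'];T=np.array(d['hand_eye']);Z=d['depth'];v,u=np.mgrid[:400,:640]
P=np.stack([(u-K[0,2])/K[0,0]*Z,(v-K[1,2])/K[1,1]*Z,Z],-1)@T[:3,:3].T+T[:3,3]
h=cv2.cvtColor(d['image'],cv2.COLOR_RGB2HSV)
y=(Z>0)&(h[...,0]>=19)&(h[...,0]<=30)&(h[...,1]>150)&(h[...,2]>90)&(abs(P[...,1])<40)
k,l,st,ce=cv2.connectedComponentsWithStats(y.astype(np.uint8))
for i in range(1,k):
    if st[i,4]>60:print('tab tool frame',st[i],np.percentile(P[l==i],[2,50,98],axis=0).round(1).tolist())
o=(Z>0)&(h[...,0]>=5)&(h[...,0]<=16)&(h[...,1]>150)&(abs(P[...,1])<40)&(P[...,2]<-28)
print('block',np.percentile(P[o],[1,50,99],axis=0).round(1).tolist())
```

```text
[476.64092345 244.58059647  54.49075642] [-1.79849477e+02  4.71624347e+00 -1.72685850e-01] [-1.34132041 -0.69991139  0.81004277] [-0.002 -0.005 -0.001 -0.004  0.002  0.001]
[476.59328003 244.51428278  54.52443607]
tab tool frame [ 261  218   28  100 1010] [[-10.4, -25.7, -40.7], [7.7, -22.3, -22.4], [11.4, -22.0, 18.8]]
tab tool frame [ 364  218   29  101 1083] [[-11.7, 25.6, -40.6], [6.3, 25.9, -22.2], [11.3, 29.2, 19.7]]
block [[-12.0, -13.2, -38.4], [-3.1, 2.4, -36.8], [9.6, 16.7, -28.3]]
```

Only a 0.5 mm lateral, 1.3 mm longitudinal and 3.5 mm height correction is left. I'll apply it, then pinch.

Call:
servo_tool --rotation '[[0, 0, 0], [0, 0, 0], [0, 0, 0], [0, 0, 0], [0, 0, 0], [0, 0, 0], [0, 0, 0], [0, 0, 0]]' --slide '[[-0.007, -0.0025, -0.017], [-0.007, -0.0025, -0.017], [-0.007, -0.0025, -0.017], [-0.007, -0.0025, -0.017], [-0.007, -0.0025, -0.017], [-0.007, -0.0025, -0.017], [-0.007, -0.0025, -0.017], [-0.007, -0.0025, -0.017]]' --grip '[1, 1, 0.5, 0.4, 0.2, 0, -0.5, -1]'

```text
clock: 3.88
position: [475.2, 244.0, 52.4]
ee_rot: [1.0, -0.026, 0.001, -0.001]
contact_force: [-4.9, -0.2, 14.7]
gripper_width: 34.2
grasp_force: 60.1
```

Call:
servo_tool --rotation '[[0, 0, 0], [0, 0, 0], [0, 0, 0], [0, 0, 0], [0, 0, 0]]' --slide '[[0, 0, 0], [0, 0, 0], [0, 0, 0], [0, 0, 0], [0, 0, 0]]' --grip '[-1, -1, -1, -1, -1]'

```text
clock: 4.5
position: [475.2, 243.9, 52.4]
ee_rot: [1.0, -0.026, 0.001, -0.001]
contact_force: [-4.8, 0.1, 14.0]
gripper_width: 34.5
grasp_force: 60.0
```

Run:
```python
from m import *
s=read_state();print({k:np.round(s[k],3).tolist() for k in('clock','position','contact_force','wrist_torque','gripper_width','grasp_force')})
d=get_image('wrist');save('w3.png',d['image'][60:400,120:520])
```

```text
{'clock': 4.5, 'position': [475.172, 243.949, 52.393], 'contact_force': [-4.822, 0.063, 13.975], 'wrist_torque': [-0.155, 1.283, -0.062], 'gripper_width': 34.488, 'grasp_force': 60.049}
```

View pics/w3.png

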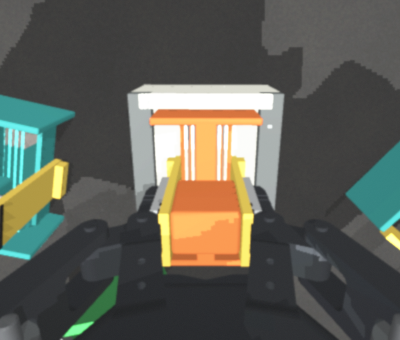

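The tabs are seated against the stop block, symmetric at crop (172,215) and (243,215), so both catches are in. Lifting straight up.

Call:
servo_tool --rotation '[[0, 0, 0], [0, 0, 0], [0, 0, 0], [0, 0, 0], [0, 0, 0], [0, 0, 0]]' --slide '[[0, 0, 0.015], [0, 0, 0.03], [0, 0, 0.05], [0, 0, 0.075], [0, 0, 0.1], [0, 0, 0.1]]' --grip '[-1, -1, -1, -1, -1, -1]'

```text
clock: 5.3
position: [474.8, 243.6, 70.4]
ee_rot: [1.0, -0.026, 0.0, -0.0]
contact_force: [-0.0, -0.2, -2.2]
gripper_width: 33.7
grasp_force: 60.0
```

It came free: the tool carries about 2 N, which is the cassette's weight.

Call:
servo_tool --rotation '[[0, 0, 0], [0, 0, 0], [0, 0, 0], [0, 0, 0], [0, 0, 0], [0, 0, 0], [0, 0, 0]]' --slide '[[0, 0, 0.05], [0, 0, 0.12], [0, 0, 0.22], [0, 0, 0.32], [0, 0, 0.4], [0, 0, 0.45], [0, 0, 0.45]]' --grip '[-1, -1, -1, -1, -1, -1, -1]'

```text
clock: 6.18
position: [474.8, 243.6, 161.0]
ee_rot: [1.0, -0.026, 0.001, -0.001]
contact_force: [0.3, -0.1, -1.0]
gripper_width: 33.7
grasp_force: 60.0
```

Run:
```python
from m import *
s=read_state();print({k:np.round(s[k],3).tolist() for k in('clock','position','contact_force','gripper_width','grasp_force')})
for n in('scene','side'):
    d=get_image(n);P=cloud(d);h=cv2.cvtColor(d['image'],cv2.COLOR_RGB2HSV)
    o=(d['depth']>0)&(h[...,0]>=5)&(h[...,0]<=16)&(h[...,1]>150)&(h[...,2]>70)&(abs(P[...,0]-475)<70)&(abs(P[...,1]-244)<50)
    print(n,o.sum(),np.percentile(P[o],[1,50,99],axis=0).round(1).tolist())
    # tray: rim corners via rays on z=15
    x0,x1,y0,y1=(270,350,215,275) if n=='scene' else (308,380,185,232)
    m=np.zeros((400,640),bool);m[y0:y1,x0:x1]=True
    w=m&(h[...,2]>110)&(h[...,1]<70)
    k,l,st,ce=cv2.connectedComponentsWithStats(w.astype(np.uint8));i=1+st[1:,4].argmax()
    c=max(cv2.findContours((l==i).astype(np.uint8),0,1)[0],key=cv2.contourArea);hl=cv2.convexHull(c)
    q=cv2.approxPolyN(hl,4).reshape(-1,2).astype(float)
    K=d['camera_matrix'];Rm=cv2.Rodrigues(np.array(d['rvec'],float))[0];t=np.array(d['tvec']).ravel()
    r=np.c_[(q-[K[0,2],K[1,2]])/[K[0,0],K[1,1]],np.ones(4)]@Rm;O=-Rm.T@t
    X=O+r*((13-O[2])/r[:,2])[:,None];print('tray corners',q.tolist(),X[:,:2].round(1).tolist(),X.mean(0).round(1))
```

```text
{'clock': 6.175, 'position': [474.77, 243.589, 160.992], 'contact_force': [0.309, -0.078, -1.026], 'gripper_width': 33.689, 'grasp_force': 59.99}
scene 837 [[433.8, 213.3, 121.9], [517.5, 244.3, 157.2], [523.1, 273.3, 199.6]]
tray corners [[345.0, 239.0], [320.0, 269.0], [273.0, 249.0], [301.0, 221.0]] [[568.2, 82.6], [679.5, 85.3], [686.7, -42.2], [571.9, -44.4]] [626.6  20.3  13. ]
side 497 [[424.0, 212.3, 120.0], [458.8, 232.0, 147.5], [515.1, 269.5, 198.5]]
tray corners [[378.0, 211.0], [345.0, 228.0], [310.0, 205.0], [342.0, 191.0]] [[678.8, -49.1], [560.9, -56.3], [557.3, 82.7], [671.9, 87.6]] [617.2  16.2  13. ]
```

Call:
servo_tool --rotation '[[0, 0, 0], [0, 0, 0], [0, 0, 0], [0, 0, 0], [0, 0, 0], [0, 0, 0]]' --slide '[[0.03, -0.045, 0], [0.08, -0.13, 0], [0.15, -0.235, 0], [0.22, -0.345, 0], [0.29, -0.455, 0], [0.35, -0.55, 0]]' --grip '[-1, -1, -1, -1, -1, -1]'

```text
clock: 7.02
position: [544.8, 131.7, 159.1]
ee_rot: [1.0, -0.027, -0.001, 0.0]
contact_force: [0.7, 0.1, -1.1]
gripper_width: 33.5
grasp_force: 60.0
```

Call:
servo_tool --rotation '[[0, 0, 0], [0, 0, 0], [0, 0, 0], [0, 0, 0], [0, 0, 0], [0, 0, 0], [0, 0, 0], [0, 0, 0]]' --slide '[[0.06, -0.09, 0], [0.13, -0.2, 0], [0.21, -0.31, 0], [0.28, -0.42, -0.02], [0.34, -0.51, -0.05], [0.375, -0.56, -0.08], [0.385, -0.575, -0.1], [0.385, -0.575, -0.1]]' --grip '[-1, -1, -1, -1, -1, -1, -1, -1]'

```text
clock: 8.02
position: [621.0, 18.4, 139.3]
ee_rot: [1.0, -0.026, -0.001, 0.0]
contact_force: [0.1, -0.5, -1.2]
gripper_width: 33.6
grasp_force: 60.0
```

Run:
```python
from m import *
import pickle
s=read_state();print({k:np.round(s[k],3).tolist() for k in('clock','position','ee_rot','contact_force','gripper_width','grasp_force')})
ims=[]
for n in('scene','side'):
    d=get_image(n);P=cloud(d);h=cv2.cvtColor(d['image'],cv2.COLOR_RGB2HSV);g=d['depth']>0
    nr=g&(abs(P[...,0]-622)<100)&(abs(P[...,1]-19)<100)
    o=nr&(h[...,0]>=5)&(h[...,0]<=16)&(h[...,1]>150)&(h[...,2]>70)&(P[...,2]>60)
    print(n,'cas',o.sum(),np.percentile(P[o],[1,50,99],axis=0).round(1).tolist())
    w=nr&(P[...,2]>-5)&(P[...,2]<22)&(h[...,2]>110)&(h[...,1]<60)
    q=P[w];print('tray',len(q),np.percentile(q[:,:2],[.5,50,99.5],axis=0).round(1).tolist())
    ims.append(d['image'])
save('end.png',np.hstack([ims[0][100:340,200:520],ims[1][60:300,160:480]]))
```

```text
{'clock': 8.025, 'position': [621.032, 18.431, 139.268], 'ee_rot': [1.0, -0.026, -0.001, 0.0], 'contact_force': [0.095, -0.451, -1.165], 'gripper_width': 33.552, 'grasp_force': 59.993}
scene cas 753 [[579.2, -10.6, 101.0], [641.4, 22.3, 134.7], [668.9, 49.1, 192.3]]
tray 1629 [[561.9, -52.3], [624.9, 17.3], [676.9, 79.8]]
side cas 605 [[570.3, -10.7, 98.7], [599.3, 10.6, 127.4], [662.4, 49.9, 176.6]]
tray 1165 [[567.9, -42.4], [624.4, 19.4], [687.1, 82.6]]
```

View pics/end.png

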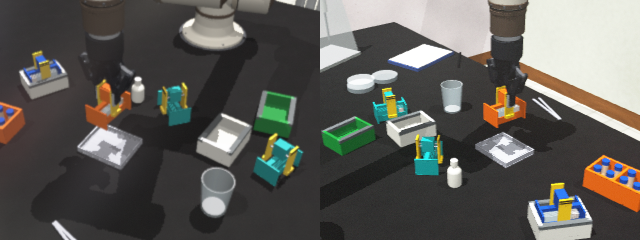

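The image shows the cassette held level above the tray, with its dock empty and everything else undisturbed. Its underside is at about 99 mm, centred on the tray to within a few mm. I'll let it settle, then hand in.

Call:
servo_tool --rotation '[[0, 0, 0], [0, 0, 0], [0, 0, 0], [0, 0, 0]]' --slide '[[0, 0, 0.005], [0.002, 0, 0.005], [0.002, 0, 0.005], [0.002, 0, 0.005]]' --grip '[-1, -1, -1, -1]'

```text
clock: 8.62
position: [621.8, 18.4, 141.0]
ee_rot: [1.0, -0.026, 0.0, -0.0]
contact_force: [-0.7, 0.5, -2.6]
gripper_width: 33.7
grasp_force: 60.0
```

```bash
python3 -c "
from h import *
s=read_state();print(s['position'],s['grasp_force']);print(job_done())"
```

```text
[621.82278044  18.3603636  140.96077474] 59.99242544174194
the job is handed in; nothing more can be done
None
```

I unlatched the orange cassette, lifted it straight out and handed the job in at about 8.6 s, still held level by its pinched catches over the middle of the tray, underside about 10 cm above the bench; the verdict was not shown.

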